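# Start two frozen bagel halves in the toaster

## Task

Start the toaster for the two frozen bagel halves that stand in its slots: with a fingertip press the black lever on its end down until it latches (the keys only work with the carriage down), then tap the snowflake key for frozen food, and after it the ring key, which adds bagel browning to the programme just chosen. Press each fully but lightly, without leaning on the toaster, and keep off the plain middle key, which cancels, and off the bagels. Lift and carry nothing, leave the toaster and the things round it where they stand, and take the hand away at the end.

Things in the scene. Friction and masses are not known exactly. Their poses are not given: they have to be found in the camera images.
- toaster: Two-slice toaster, steel flanks, black ends, 260 long x 160 wide x 190 mm high, loose, about 2 kg. Origin: centre of its underside; x along its length, away from the lever end (that end is at x -130 mm), y to the left when facing the lever end, z up. At x -130 to -69 mm a lower control deck, top at z 165 mm; beyond it 190 mm high with two slots along x. Turned up to 0.45 rad either way.
- lever_top (a point): Centre of the flat top of the black lever knob (32 mm along toaster x, 46 mm along y, 14 mm thick) that sticks out of the middle of the lever end, 158 mm from the toaster's centre, 28 mm out from the end face; 165 mm above the counter when up, 129 mm when down. It moves with the lever.
- carriage (a joint): Lever and bread carriage: 0 m up (start), 0.036 m down on its stop. Springs push it up with about 5 N; the force fades as it goes down, and past about 0.026 m it snaps down by itself and stays latched on its stop. Let go before 0.023 m, it rises again.
- bagels: The two bagel halves, 95 mm across, standing in the slots on the carriage and sinking with it; they stand about 35 mm out of the slots while the lever is up. Not to be touched. Origin and axes are those of the toaster, shifted down by the lever's travel.
- frost_key_top (a point): Centre of the top of the round snowflake key (27 mm across, 6 mm proud of the deck, raised snowflake on it), on the deck at the left as seen when facing the lever end (toaster x -104 mm, y +40 mm), 171 mm above the counter when not pressed.
- frost_key (a joint): Travel of the snowflake key: 0 m out, 0.004 m fully down. Spring: starts to move at 1.5 N, fully down at 4 N; comes back when let go.
- bagel_key_top (a point): Centre of the top of the round ring key (27 mm across, 6 mm proud, raised double ring), on the deck at the right as seen when facing the lever end (toaster x -104 mm, y -40 mm), 171 mm above the counter when not pressed.
- bagel_key (a joint): Travel of the ring key: 0 m out, 0.004 m fully down; same spring as the snowflake key.
- cancel_key_top (a point): Centre of the top of the plain, slightly larger cancel key (30 mm across) in the middle of the deck between the other two (toaster x -104 mm, y 0), 171 mm above the counter. Not to be pressed.
- cancel_key (a joint): Travel of the cancel key: 0 m out, 0.004 m fully down; same spring.
- mug: Spotted mug, 78 mm across, 114 with its handle, 93 mm high, to the left. Origin: centre of its underside. Bystander.
- tumbler: Short drinking glass, 81 mm across, 93 mm high, at the back left. Origin: centre of its underside. Bystander.
- lidded_jar: Empty glass jar with a screw lid, 69 mm across, 84 mm high, to the right. Origin: centre of its underside. Bystander.
- eggs: Cardboard egg box, 106 x 156 x 72 mm, at the right. Origin: centre of its underside. Bystander.

How it is judged:
By the outcome, as a careful person would: the job done as asked, in the order asked, and still so for the second after the job is handed in, with the robot touching nothing.
It also fails if it takes over 40 s, if anything falls off the work surface, if the arm or the gripper's body presses on something with over 40 N, if the wrist force passes 120 N, or if a joint passes its speed limit or range.

## Robot

A 7-joint arm with a two-finger parallel gripper is mounted at the origin on a cart in front of the work surface, level with it; the furniture and walls round the work are solid. World frame = base frame: x ahead of the robot, y to its left, z up, the work surface at z = 0. Lengths are in m, angles in rad, forces in N, time in s.
With the tool pointing down it reaches from about 0.425 to 0.875 m from the base axis. Payload 4.7 kg.
Tool frame: the origin (TCP) lies on the front face of the gripper's body, between the roots of the fingers; the fingertips stand 73 mm ahead of it and the grasp point (between the pads) lies 54 mm ahead of it; z points along the fingers, y is the line along which they close (so a half turn about z gives the same grasp; the last joint's range is limited). The gripper opens to 85 mm and grips with 20 to 120 N. Pads are 22 mm wide; open, the fingers measure 114 mm over their backs; the gripper's body (76 mm by 85 mm) begins 54 mm behind the grasp point. The pads swing forward as they close: fully open they stand 13 mm farther back than shut.
Start: joints at [-1.327, 0.321, -0.07, 1.45, 0.023, 1.371, -0.057], TCP at [0.148, 0.633, 0.304] pointing down, gripper open.
Joint ranges: [-2.86, 2.86], [-0.3, 2.09], [-1.38, 1.24], [0.06, 2.45], [-1.56, 4.7], [0.09, 2.05], [-2.69, 2.69]. Speed limits (rad/s): [2.57, 2.57, 3.14, 3.14, 3.14, 3.14, 3.14].

## Interface

Orientations are given as a unit quaternion [w, x, y, z].
In Python, from bench import robot gives the robot as it stands.
- The arm moves only by the tool arm_command, never from a script. Its argument "plan" is a list of rows, each a list of 3 entries, a list of its own where there are three numbers: the shift along the tool's x, y, z normalised to -1 to 1, where 1 is 0.75 m, then the turn, a rotation vector about the tool's x, y, z normalised to -1 to 1, where 1 is 120 degrees, then the finger opening in mm, from 0 to 85.4. A call has 1 to 12 rows; each row is the pose to reach, as a shift and turn from the pose commanded when the call began, along the tool's axes at that moment; what a row does not reach only later rows make up. A row lasts 1/8 s, in which the tool goes at most 62.5 mm and 10.7 degrees, less where a joint would pass 70% of its speed; a pose out of reach is approached as far as the arm can. A call with a number of a shift or a turn outside -1 to 1 is refused whole. A call with a gripper value outside its range is refused whole. The fingers move at their own pace and stop on an object; "newtons" is the grip in N (left out, the last holds). Time passes only in rows, so rows that repeat a pose let the fingers close. It gives the time, the measured TCP pose, the force, the opening and the grip force at its end, in the units of the state.
- robot.sense(): the state, without advancing time (a new reading comes with each control period).
- robot.read_camera(name): name is "scene" or "top" or "wrist"; returns a dict with "frame" (400x640x3 uint8, red, green, blue), "depth" (400x640 float32, m along the optical axis (not along the pixel's ray), 0 where there is no reading), "K" (3x3 intrinsics, pixels), "R" (3x3) and "t" (3): a world point X has camera coordinates R X + t; the wrist camera has in their place "tool_from_camera" (4x4, takes a point from camera to tool coordinates, whose origin is the TCP and whose axes are the flange's). Camera axes: x right, y down, z forward; pixel columns grow to the right and rows downward; lengths in m; the calibration is good to about 2 mm. A picture is of the moment at which its call begins: read the wrist's pose just before it.
- robot.job_done(): hands the job in; it is judged then, once.
The state is a dict: "clock": time; "joint_pos": joint angles; "qvel": joint speeds; "joint_torque": joint torques, N m; "tool_pos": TCP position; "tool_rot": TCP orientation; "force": force on the tool from outside, world axes, zero at the start; "moment": the same for the moment, N m; "finger_gap": finger opening in m; "grasp_force": force on a finger pad.
Only numpy, scipy, OpenCV 4.12 (cv2) and the standard library are available. Lean on these libraries where they do the work, as an engineer would, in place of code of your own. Each camera call takes 0.05 s, during which the arm holds its last target. There are 200 camera calls.

## Working session

There is one attempt and no reset: what is moved stays moved. The work goes in short steps, Python scripts to look and compute and a tool call to move; the robot and the scene stay as the last step left them, time stands still between calls to the robot, and variables do not carry over. Pictures are saved under pics/ and viewed, at most 10 in all, crops included, and the job is handed in when it is done.

Besides the shell and the picture viewer there is one more tool, called after "Request:" as name(argument=value, ...), one argument or row to a line, values as JSON. arm_command: Moves the arm, as the interface text tells. Its arguments: {"type":"object","properties":{"plan":{"type":"array"},"newtons":{"type":"number"}},"required":["plan"]}

```bash
mkdir -p pics; ls; python3 - <<'E'
from bench import robot
import cv2,numpy as np
s=robot.sense();print({k:np.round(v,3).tolist() for k,v in s.items()})
a=[]
for n in("scene","top"):
    c=robot.read_camera(n);np.savez(n,**c);cv2.imwrite(f"pics/{n}0.png",c["frame"][:,:,::-1])
    print(n,c["K"].round(1).tolist(),c["R"].round(3).tolist(),c["t"].round(3).tolist())
E
```

```text
pics
{'clock': 0.0, 'joint_pos': [-1.327, 0.322, -0.07, 1.452, 0.023, 1.371, -0.057], 'qvel': [0.001, 0.0, 0.002, 0.0, -0.001, -0.002, -0.0], 'joint_torque': [-0.0, -49.358, -0.382, -31.434, 0.013, 0.011, -0.0], 'tool_pos': [0.148, 0.632, 0.303], 'tool_rot': [-0.0, 0.115, 0.993, -0.001], 'force': [-0.602, 0.472, -1.196], 'moment': [0.024, 0.034, -0.005], 'grasp_force': 0.0, 'finger_gap': 0.086}
scene [[448.7, 0.0, 319.9], [0.0, 448.7, 200.5], [0.0, 0.0, 1.0]] [[0.712, -0.702, 0.009], [-0.464, -0.48, -0.745], [0.527, 0.526, -0.667]] [-0.398, 0.363, 1.344]
top [[383.8, 0.0, 321.1], [0.0, 383.8, 200.0], [0.0, 0.0, 1.0]] [[0.132, -0.991, 0.002], [-0.97, -0.129, -0.206], [0.204, 0.025, -0.979]] [-0.072, 0.54, 1.215]
```

View pics/scene0.png

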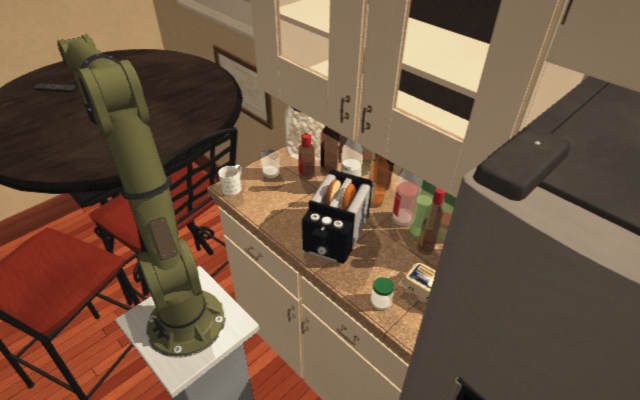

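View pics/top0.png

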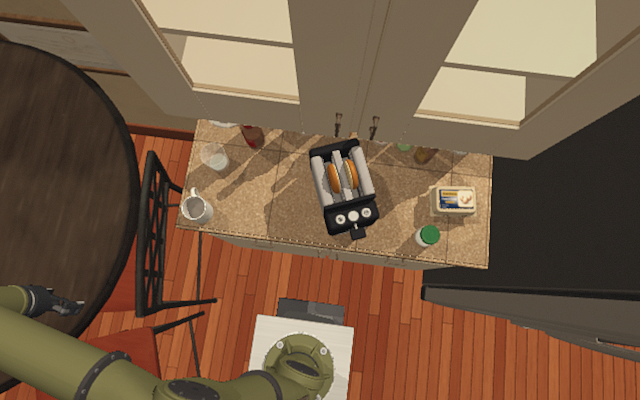

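The toaster stands mid-counter, lever end towards the robot. In the top view the keys are near (340,219), (353,216) and (366,213), with the lever near (358,232). Next I'll locate them with masks and rays.

```bash
cat > h.py <<'E'
import numpy as np,cv2
def ray(c,uv,z,R=None,C=None):
    """cast pixels uv onto the horizontal plane z"""
    R=c["R"] if R is None else R
    C=-R.T@c["t"] if C is None else C
    d=np.c_[np.atleast_2d(uv),np.ones(len(np.atleast_2d(uv)))]@np.linalg.inv(c["K"]).T@R
    return C+d*((z-C[2])/d[:,2])[:,None]
def blobs(mask,amin):
    n,l,s,ce=cv2.connectedComponentsWithStats(mask.astype(np.uint8))
    return [(ce[i].round(1),s[i][:5].tolist()) for i in range(1,n) if s[i][4]>=amin]
E
python3 - <<'E'
from h import *
c=dict(np.load("top.npz"));f=c["frame"];d=c["depth"]
x0,y0,x1,y1=300,130,400,250
for ce,s in blobs((f[200:245,320:385].min(2)>110),15):
    p=ce+[320,200];print("key",p,s,ray(c,p,.171)[0].round(4), d[int(p[1]),int(p[0])])
v,u=np.mgrid[0:400,0:640];Z=d
P=np.stack([u,v,np.ones_like(u)],-1)@np.linalg.inv(c["K"]).T*Z[...,None]
W=(P-c["t"])@c["R"];np.save("Wtop",W)
w=W[225:245:2,340:376:3,:]
print((w[...,2]*1000).astype(int))
t=(W[...,2]>.12)&(d>0)&(W[...,0]<.8)&(abs(W[...,1]+.0)<.25)
for lo,hi in((.155,.18),(.183,.196)):
    m=t&(W[...,2]>lo)&(W[...,2]<hi);print(lo,m.sum(),cv2.minAreaRect(W[m][:,:2].astype(np.float32)))
cv2.imwrite("pics/crop.png",cv2.resize(f[y0:y1,x0:x1,::-1],None,fx=5,fy=5,interpolation=cv2.INTER_CUBIC))
E
```

```text
key [327.5 201.8] [3, 0, 11, 5, 47] [ 0.5178 -0.0232  0.171 ] 1.1332854
key [365.9 212.1] [42, 8, 9, 9, 68] [ 0.5018 -0.141   0.171 ] 1.1469557
key [353.  215.4] [28, 11, 11, 10, 88] [ 0.4868 -0.1039  0.171 ] 1.1455472
key [340.1 219. ] [16, 15, 9, 9, 64] [ 0.4709 -0.0671  0.171 ] 1.1404288
[[ 163  159  159  158  158  164  114   91   66   47   -3    1]
 [ 158  154  144  127  108   91   57  163   28    2    2    1]
 [ 128  112   94   74  160  161  165  163  166    0   -1    3]
 [  80   61   27   25  165  165  167  161  168    3    1   -6]
 [  24   26    0   -1  164  165  169  165  163    0   -3 1300]
 [   3    2   -1    1  165  163  162  164  163    4    2   -2]
 [   0   -3    1    0  162  166  165  166  154    1    7    2]
 [   4    0   -6   -5  163  160    0    4    0    0    0   -6]
 [   3   -1   -1    0   -2    0    0   -3   -1    0   -3    0]
 [   3    4   -1    4    3    4   -1    2   -1    0    1   -1]]
0.155 1678 ((0.4284634590148926, -0.028381168842315674), (0.7461684942245483, 0.3410290777683258), 18.15584945678711)
0.183 2163 ((0.37800872325897217, -0.053535327315330505), (0.21223793923854828, 0.6958532333374023), 89.59590148925781)
```

View pics/crop.png

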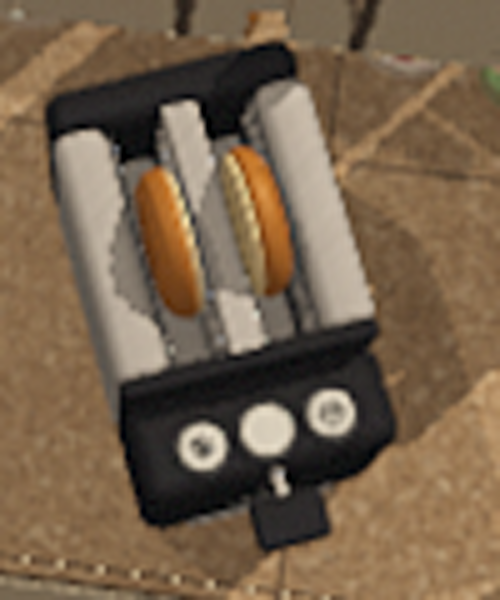

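The snowflake key is at (0.471,-0.067), cancel at (0.487,-0.104) and ring at (0.502,-0.141). That gives a yaw of about 0.396 rad, so the lever should be near (0.437,-0.125). I'll move around the base first, with the fingers closing and the tool turning to match the toaster.

Request:
arm_command(
  plan=[
    [[-0.03, -0.02, -0.01], [0, 0, -0.03], 0],
    [[-0.08, -0.06, -0.02], [0, 0, -0.06], 0],
    [[-0.14, -0.1, -0.03], [0, 0, -0.1], 0],
    [[-0.2, -0.145, -0.03], [0, 0, -0.14], 0],
    [[-0.26, -0.19, -0.03], [0, 0, -0.18], 0],
    [[-0.32, -0.235, -0.03], [0, 0, -0.22], 0],
    [[-0.38, -0.28, -0.03], [0, 0, -0.26], 0],
    [[-0.43, -0.315, -0.03], [0, 0, -0.28], 0],
    [[-0.47, -0.345, -0.03], [0, 0, -0.3], 0],
    [[-0.5, -0.365, -0.03], [0, 0, -0.3], 0],
    [[-0.5, -0.365, -0.03], [0, 0, -0.3], 0],
  ],
)

```text
clock: 1.48
tool_pos: [0.4522, 0.2786, 0.3261]
tool_rot: [-0.0, -0.196, 0.981, -0.0]
force: [-0.2, 0.7, 0.5]
finger_gap: 0.0001
grasp_force: 0.0
```

```bash
cat >> h.py <<'E'
from scipy.spatial.transform import Rotation as Ro
def rel(s,p,yaw):
    """shift and turn (normalised) from state s to TCP point p, tool down with its y along toaster y"""
    q=s["tool_rot"];R=Ro.from_quat([*q[1:],q[0]]) if not np.shape(q)==(3,3) else Ro.from_matrix(q)
    T=Ro.from_matrix(np.array([[-np.cos(yaw),-np.sin(yaw),0],[-np.sin(yaw),np.cos(yaw),0],[0,0,-1]]).T.T)
    return (R.inv().apply(np.array(p)-s["tool_pos"])/.75).round(4),((R.inv()*T).as_rotvec()/np.radians(120)).round(4)
E
python3 - <<'E'
from h import *
from bench import robot
s=robot.sense();print(s["clock"],s["tool_pos"],s["tool_rot"],s["joint_pos"],s["force"])
W=np.load("Wtop.npy")[226:242,348:370].reshape(-1,3);d=np.array([np.cos(.396),np.sin(.396)])
m=(W[:,2]>.15)&(W[:,2]<.175)&((W[:,:2]-[.5825,-.0638])@d<-.14);print("lever",np.median(W[m],0),W[m].min(0),W[m].max(0),m.sum())
print(rel(s,[.42,-.131,.32],.396))
E
```

```text
1.475 [0.45221285 0.27863111 0.32608044] [-1.36547383e-04 -1.95547123e-01  9.80694190e-01 -4.58579509e-04] [-0.80882842  0.05464599  0.2151967   1.72016799 -0.01115042  1.36865553
  1.37272943] [-0.15518458  0.69739866  0.48556904]
lever [ 0.43711906 -0.12457801  0.16477783] [ 0.41715874 -0.15025511  0.15409643] [ 0.45713529 -0.10068969  0.17129483] 166
(array([ 0.2491, -0.4879,  0.0086]), array([-0.0004, -0.0002, -0.0011]))
```

Two independent estimates of the lever agree to 1 mm, so I'll move above it.

Request:
arm_command(
  plan=[
    [[0.015, -0.03, 0], [0, 0, 0], 0],
    [[0.04, -0.08, 0], [0, 0, 0], 0],
    [[0.07, -0.14, 0], [0, 0, 0], 0],
    [[0.1, -0.2, 0], [0, 0, 0], 0],
    [[0.13, -0.26, 0], [0, 0, 0], 0],
    [[0.16, -0.32, 0], [0, 0, 0], 0],
    [[0.19, -0.38, 0], [0, 0, 0], 0],
    [[0.22, -0.43, 0], [0, 0, 0], 0],
    [[0.24, -0.47, 0], [0, 0, 0], 0],
    [[0.249, -0.488, 0], [0, 0, 0], 0],
    [[0.249, -0.488, 0], [0, 0, 0], 0],
  ],
)

```text
clock: 2.85
tool_pos: [0.4205, -0.1288, 0.3264]
tool_rot: [0.0, -0.198, 0.98, 0.0]
force: [0.6, 1.3, -0.1]
finger_gap: 0.0002
grasp_force: 0.0
```

```bash
python3 - <<'E'
from h import *
from bench import robot
s=robot.sense();print(s["clock"],s["tool_pos"],s["tool_rot"],s["joint_pos"],s["force"])
c=robot.read_camera("wrist");cv2.imwrite("pics/w1.png",c["frame"][:,:,::-1]);T=c["tool_from_camera"];print(T.round(4).tolist())
np.savez("w1",**c,pos=s["tool_pos"],rot=s["tool_rot"])
print(rel(s,[.4358,-.1252,.32],.396))
E
```

```text
2.85 [ 0.42051044 -0.12875356  0.32635198] [ 1.16404961e-04 -1.97623320e-01  9.80277938e-01  4.16483836e-04] [-0.48343864 -0.21061091  0.63389282  1.92300586  0.12531649  1.39061326
  2.08590973] [ 0.58296832  1.31182292 -0.06184888]
[[0.0001, -0.9558, -0.2939, 0.0756], [1.0, -0.0004, 0.0016, -0.0008], [-0.0017, -0.2939, 0.9558, -0.0699], [0.0, 0.0, 0.0, 1.0]]
(array([-0.0206, -0.0035,  0.0085]), array([0.0004, 0.0002, 0.0009]))
```

View pics/w1.png

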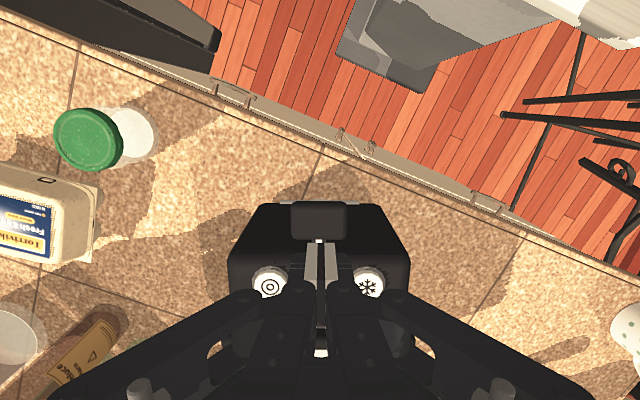

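The wrist view shows the lever near (319,222), the ring key near (268,284) and the snowflake key near (368,284). Next I'll cross-check positions from this close view.

```bash
cat >> h.py <<'E'
def wcam(c,pos,rot):
    """wrist camera as R (world to camera), centre"""
    R=Ro.from_quat([*rot[1:],rot[0]]).as_matrix();T=c["tool_from_camera"]
    return (R@T[:3,:3]).T, pos+R@T[:3,3]
E
python3 - <<'E'
from h import *
c=dict(np.load("w1.npz"));R,C=wcam(c,c["pos"],c["rot"]);f=c["frame"];d=c["depth"]
for ce,s in blobs(f[260:305,245:395].min(2)>130,100):
    p=ce+[245,260];print("white",p,s,ray(c,p,.171,R,C)[0].round(4))
v,u=np.mgrid[0:400,0:640];W=(np.stack([u,v,np.ones_like(u)],-1)@np.linalg.inv(c["K"]).T*d[...,None])@R+C
B=W[195:250,285:355].reshape(-1,3);a=np.array([.923,.385])
q=(B[:,:2]-[.4367,-.1248]);X=q@a;Y=q@[-a[1],a[0]]
m=(B[:,2]>.155)&(B[:,2]<.175)&(X<.018)&(X>-.03)
print(m.sum(),np.percentile(X[m],[1,50,99]).round(4),np.percentile(Y[m],[1,50,99]).round(4),np.median(B[m],0))
E
```

```text
white [268.6 283.2] [9, 11, 32, 27, 509] [ 0.497  -0.1433  0.171 ]
white [369.2 282.5] [109, 11, 29, 27, 431] [ 0.4645 -0.0673  0.171 ]
2179 [-0.0181 -0.0045  0.0128] [-0.022   0.0003  0.0226] [ 0.43244951 -0.12587947  0.16446527]
```

Request:
arm_command(
  plan=[
    [[-0.01, -0.002, 0.02], [0, 0, 0], 0],
    [[-0.019, -0.0036, 0.05], [0, 0, 0], 0],
    [[-0.019, -0.0036, 0.08], [0, 0, 0], 0],
    [[-0.019, -0.0036, 0.1], [0, 0, 0], 0],
    [[-0.019, -0.0036, 0.107], [0, 0, 0], 0],
    [[-0.019, -0.0036, 0.107], [0, 0, 0], 0],
  ],
)

```text
clock: 3.65
tool_pos: [0.4351, -0.1256, 0.2461]
tool_rot: [-0.0, -0.198, 0.98, -0.0]
force: [0.5, 0.6, 0.3]
finger_gap: 0.0
grasp_force: 0.0
```

```bash
python3 - <<'E'
from h import *
from bench import robot
s=robot.sense();print(s["clock"],s["tool_pos"],s["tool_rot"],s["joint_pos"],s["force"])
c=robot.read_camera("scene");cv2.imwrite("pics/s2.png",cv2.resize(c["frame"][160:270,270:410,::-1],None,fx=5,fy=5,interpolation=cv2.INTER_CUBIC))
c=robot.read_camera("wrist");cv2.imwrite("pics/w2.png",c["frame"][:,:,::-1])
E
```

```text
3.65 [ 0.43509692 -0.1255563   0.24606212] [-1.20799481e-04 -1.98148400e-01  9.80172024e-01 -2.59755335e-05] [-0.4872447  -0.10685519  0.67761565  2.01455791  0.07163582  1.21145776
  2.13206962] [0.49862644 0.59187704 0.26062954]
```

View pics/w2.png

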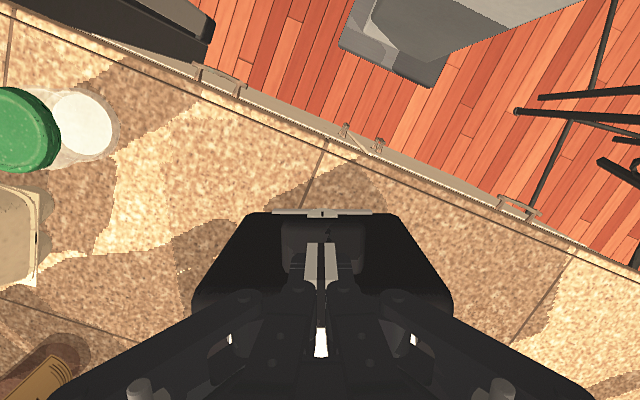

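The fingertip sits centred over the lever knob, tip at about (320,245) and knob spanning (282–366, 222–280). I'll press in small rows.

Request:
arm_command(
  plan=[
    [[0, 0, 0.007], [0, 0, 0], 0],
    [[0, 0, 0.014], [0, 0, 0], 0],
    [[0, 0, 0.021], [0, 0, 0], 0],
    [[0, 0, 0.028], [0, 0, 0], 0],
    [[0, 0, 0.035], [0, 0, 0], 0],
    [[0, 0, 0.042], [0, 0, 0], 0],
    [[0, 0, 0.047], [0, 0, 0], 0],
    [[0, 0, 0.051], [0, 0, 0], 0],
    [[0, 0, 0.051], [0, 0, 0], 0],
  ],
)

```text
clock: 4.88
tool_pos: [0.4345, -0.1257, 0.2074]
tool_rot: [-0.001, -0.198, 0.98, 0.0]
force: [-0.9, -0.2, 0.1]
finger_gap: -0.0004
grasp_force: 0.0
```

```bash
python3 - <<'E'
from h import *
from bench import robot
s=robot.sense();print(s["clock"],s["tool_pos"],s["force"])
c=robot.read_camera("top");np.savez("top2",**c)
c0=np.load("top.npz");
f=c["frame"][130:250,300:400];g=c0["frame"][130:250,300:400]
cv2.imwrite("pics/t2.png",cv2.resize(np.hstack([g,f])[:,:,::-1],None,fx=4,fy=4,interpolation=cv2.INTER_CUBIC))
E
```

```text
4.875 [ 0.43453926 -0.12570827  0.20736202] [-0.94444425 -0.15757799  0.10796336]
```

The force has gone to zero at 31 mm of travel, which fits a latch. I'll lift off and check.

Request:
arm_command(
  plan=[
    [[0, 0, -0.015], [0, 0, 0], 0],
    [[0, 0, -0.04], [0, 0, 0], 0],
    [[0, 0, -0.08], [0, 0, 0], 0],
    [[0.01, 0, -0.12], [0, 0, 0], 0],
    [[0.018, 0, -0.15], [0, 0, 0], 0],
    [[0.018, 0, -0.157], [0, 0, 0], 0],
    [[0.018, 0, -0.157], [0, 0, 0], 0],
  ],
)

```text
clock: 5.8
tool_pos: [0.4227, -0.1309, 0.3258]
tool_rot: [0.0, -0.198, 0.98, 0.0]
force: [0.3, -0.0, 0.2]
finger_gap: 0.0002
grasp_force: 0.0
```

```bash
cat > m.py <<'E'
from h import *
from bench import robot
import sys
n=sys.argv[1]
s=robot.sense();print(s["clock"],s["tool_pos"],s["tool_rot"],s["joint_pos"].round(2),s["force"].round(2))
c=robot.read_camera("wrist");cv2.imwrite(f"pics/{n}.png",c["frame"][:,:,::-1])
R,C=wcam(c,s["tool_pos"],s["tool_rot"]);f=c["frame"];d=c["depth"]
for ce,b in blobs(f[260:305,245:395].min(2)>130,100):
    p=ce+[245,260];print("white",p,b,ray(c,p,.171,R,C)[0].round(4))
v,u=np.mgrid[0:400,0:640];W=(np.stack([u,v,np.ones_like(u)],-1)@np.linalg.inv(c["K"]).T*d[...,None])@R+C
B=W[195:260,285:355].reshape(-1,3);a=np.array([.923,.385])
q=(B[:,:2]-[.4345,-.1258]);X=q@a;Y=q@[-a[1],a[0]]
m=(X<.010)&(X>-.016)&(abs(Y)<.02);print("lever z",np.median(B[m],0))
E
python3 m.py w3
```

```text
5.8 [ 0.42266209 -0.1309267   0.32577563] [ 3.95059071e-04 -1.97984921e-01  9.80204980e-01  1.06096408e-04] [-0.49 -0.2   0.64  1.92  0.12  1.39  2.09] [ 0.28 -0.01  0.16]
white [270.5 282.1] [12, 9, 31, 29, 493] [ 0.4974 -0.1444  0.171 ]
white [370.6 282.2] [110, 10, 31, 28, 523] [ 0.4657 -0.0688  0.171 ]
lever z [ 0.43355186 -0.12600988  0.1287878 ]
```

View pics/w3.png

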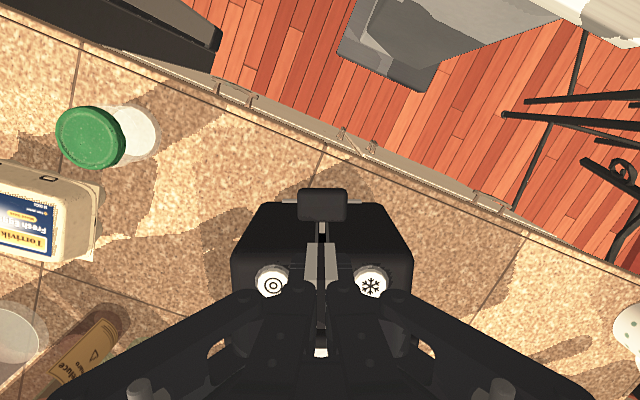

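The lever top is at z 0.129, so it is down and latched, and the toaster hasn't moved. Next I'll go above the snowflake key.

Request:
arm_command(
  plan=[
    [[-0.03, 0.018, 0], [0, 0, 0], 0],
    [[-0.065, 0.038, 0], [0, 0, 0], 0],
    [[-0.09, 0.053, 0.01], [0, 0, 0], 0],
    [[-0.09, 0.053, 0.04], [0, 0, 0], 0],
    [[-0.09, 0.053, 0.07], [0, 0, 0], 0],
    [[-0.09, 0.053, 0.09], [0, 0, 0], 0],
    [[-0.09, 0.053, 0.097], [0, 0, 0], 0],
    [[-0.09, 0.053, 0.097], [0, 0, 0], 0],
  ],
)

```text
clock: 6.85
tool_pos: [0.4694, -0.0681, 0.2529]
tool_rot: [-0.0, -0.198, 0.98, -0.0]
force: [0.2, -0.7, -1.1]
finger_gap: 0.0001
grasp_force: 0.0
```

```bash
python3 m.py w4; python3 - <<'E'
from h import *
from bench import robot
f=robot.read_camera("top")["frame"][180:250,310:400];w=cv2.imread("pics/w4.png")[150:400,150:500]
f=cv2.resize(f[:,:,::-1],None,fx=4,fy=4,interpolation=cv2.INTER_CUBIC)[:250]
cv2.imwrite("pics/c4.png",np.hstack([w,f]))
E
```

```text
6.85 [ 0.46942663 -0.06814692  0.25285584] [-1.00199712e-04 -1.97890195e-01  9.80224188e-01 -3.30846679e-05] [-0.54 -0.05  0.61  1.96  0.03  1.22  2.04] [ 0.15 -0.74 -1.1 ]
white [256.6 266.5] [0, 0, 29, 16, 366] [ 0.4911 -0.0974  0.171 ]
lever z [nan nan nan]
  return _methods._mean(a, axis=axis, dtype=dtype,
  ret = um.true_divide(
```

View pics/c4.png

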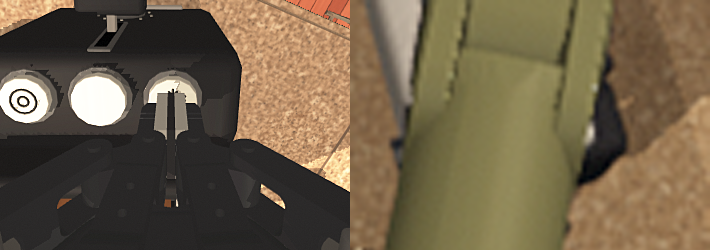

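The fingertip is over the snowflake key and centred on it at about column 173; the cancel key is well clear to the left. Pressing gently.

Request:
arm_command(
  plan=[
    [[0, 0, 0.006], [0, 0, 0], 0],
    [[0, 0, 0.01], [0, 0, 0], 0],
    [[0, 0, 0.013], [0, 0, 0], 0],
    [[0, 0, 0.016], [0, 0, 0], 0],
    [[0, 0, 0.017], [0, 0, 0], 0],
    [[0, 0, 0.017], [0, 0, 0], 0],
  ],
)

```text
clock: 7.7
tool_pos: [0.4693, -0.0682, 0.2403]
tool_rot: [-0.0, -0.198, 0.98, 0.0]
force: [-1.6, 1.2, 3.9]
finger_gap: -0.0003
grasp_force: 1.7
```

Request:
arm_command(
  plan=[
    [[0, 0, 0.001], [0, 0, 0], 0],
    [[0, 0, 0.002], [0, 0, 0], 0],
    [[0, 0, 0.002], [0, 0, 0], 0],
  ],
)

```text
clock: 8.07
tool_pos: [0.4693, -0.0682, 0.2396]
tool_rot: [0.0, -0.198, 0.98, 0.0]
force: [-4.2, 0.8, 10.2]
finger_gap: -0.0001
grasp_force: 4.8
```

It is fully down on its stop at 10 N. I'll release, raise and cross over to above the ring key.

Request:
arm_command(
  plan=[
    [[0, 0, -0.01], [0, 0, 0], 0],
    [[0, 0, -0.035], [0, 0, 0], 0],
    [[0, 0, -0.06], [0, 0, 0], 0],
    [[0, -0.025, -0.06], [0, 0, 0], 0],
    [[0, -0.06, -0.06], [0, 0, 0], 0],
    [[0, -0.095, -0.06], [0, 0, 0], 0],
    [[0, -0.1065, -0.06], [0, 0, 0], 0],
    [[0, -0.1065, -0.06], [0, 0, 0], 0],
    [[0, -0.1065, -0.035], [0, 0, 0], 0],
    [[0, -0.1065, -0.019], [0, 0, 0], 0],
    [[0, -0.1065, -0.019], [0, 0, 0], 0],
  ],
)

```text
clock: 9.45
tool_pos: [0.4997, -0.1408, 0.2519]
tool_rot: [-0.001, -0.198, 0.98, 0.0]
force: [-0.0, -0.3, -0.4]
finger_gap: -0.0002
grasp_force: 0.0
```

```bash
python3 m.py w5 2>/dev/null; python3 -c "
import cv2;cv2.imwrite('pics/c5.png',cv2.imread('pics/w5.png')[150:400,150:500])"
```

```text
9.45 [ 0.49967066 -0.14083937  0.25194271] [-9.81773439e-04 -1.98485227e-01  9.80103266e-01  4.89359778e-04] [-0.45  0.08  0.71  1.86 -0.06  1.22  2.25] [-0.05 -0.27 -0.42]
white [383.4 267.1] [123, 0, 27, 18, 368] [ 0.4944 -0.1067  0.171 ]
lever z [nan nan nan]
```

View pics/c5.png

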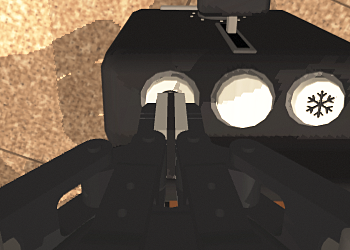

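The fingertip is centred on the ring key (about column 171), with the cancel key clear at (243,98). Pressing.

Request:
arm_command(
  plan=[
    [[0, 0, 0.006], [0, 0, 0], 0],
    [[0, 0, 0.01], [0, 0, 0], 0],
    [[0, 0, 0.013], [0, 0, 0], 0],
    [[0, 0, 0.016], [0, 0, 0], 0],
    [[0, 0, 0.018], [0, 0, 0], 0],
    [[0, 0, 0.018], [0, 0, 0], 0],
  ],
)

```text
clock: 10.25
tool_pos: [0.5004, -0.1418, 0.2398]
tool_rot: [0.0, -0.198, 0.98, 0.0]
force: [-1.3, -0.1, 4.3]
finger_gap: -0.0002
grasp_force: 1.9
```

Request:
arm_command(
  plan=[
    [[0, 0, 0.001], [0, 0, 0], 0],
    [[0, 0, 0.0015], [0, 0, 0], 0],
    [[0, 0, 0.0015], [0, 0, 0], 0],
  ],
)

```text
clock: 10.62
tool_pos: [0.5004, -0.1419, 0.2396]
tool_rot: [0.0, -0.198, 0.98, 0.0]
force: [-4.4, 1.8, 10.8]
finger_gap: 0.0005
grasp_force: 5.4
```

It is on its stop at 10.8 N. Lifting away and retreating.

Request:
arm_command(
  plan=[
    [[0, 0, -0.01], [0, 0, 0], 0],
    [[0, 0, -0.04], [0, 0, 0], 0],
    [[0, 0, -0.08], [0, 0, 0], 0],
    [[0, 0, -0.115], [0, 0, 0], 0],
    [[0.03, 0.03, -0.12], [0, 0, 0], 0],
    [[0.05, 0.06, -0.12], [0, 0, 0], 0],
    [[0.06, 0.12, -0.12], [0, 0, 0], 0],
    [[0.06, 0.19, -0.12], [0, 0, 0], 0],
    [[0.06, 0.26, -0.12], [0, 0, 0], 0],
    [[0.06, 0.32, -0.12], [0, 0, 0], 0],
    [[0.06, 0.35, -0.12], [0, 0, 0], 0],
    [[0.06, 0.35, -0.12], [0, 0, 0], 0],
  ],
)

```text
clock: 12.12
tool_pos: [0.3574, 0.0836, 0.3279]
tool_rot: [-0.0, -0.199, 0.98, -0.001]
force: [-0.4, -0.7, -0.1]
finger_gap: -0.0001
grasp_force: 0.0
```

```bash
python3 - <<'E'
from h import *
from bench import robot
s=robot.sense();print(s["clock"],s["tool_pos"],s["qvel"].round(3),s["force"].round(1))
c=robot.read_camera("top");f=c["frame"]
g=np.load("top.npz")["frame"]
cv2.imwrite("pics/t9.png",np.vstack([g[110:280,160:520],f[110:280,160:520]])[:,:,::-1].repeat(1,0))
for ce,b in blobs(f[200:245,320:385].min(2)>110,15): print(ce+[320,200],b)
E
```

```text
12.125 [0.3574162  0.08357841 0.32788839] [ 0.219  0.004 -0.09  -0.012 -0.018 -0.     0.075] [-0.4 -0.7 -0.1]
[327.5 201.8] [3, 0, 11, 5, 47]
[365.9 212.1] [42, 8, 9, 9, 68]
[353.  215.4] [28, 11, 11, 10, 88]
[340.1 219. ] [16, 15, 9, 9, 64]
```

View pics/t9.png

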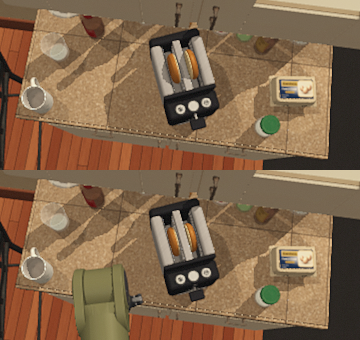

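Before (top) and after (bottom): the toaster and keys are at the same pixels, the lever and bagels are down, the bystanders haven't moved and the hand is clear. I'll hold briefly so the arm settles, then hand in.

Request:
arm_command(
  plan=[
    [[0, 0, 0], [0, 0, 0], 0],
    [[0, 0, 0], [0, 0, 0], 0],
    [[0, 0, 0], [0, 0, 0], 0],
    [[0, 0, 0], [0, 0, 0], 0],
  ],
)

```text
clock: 12.68
tool_pos: [0.3578, 0.0829, 0.3282]
tool_rot: [-0.0, -0.198, 0.98, 0.0]
force: [-0.8, 0.2, -0.2]
finger_gap: -0.0001
grasp_force: 0.0
```

```bash
python3 -c "
from bench import robot
print(robot.sense()['qvel'].round(3)); print(robot.job_done())"
```

```text
[ 0.005 -0.001 -0.009 -0.    -0.002 -0.001 -0.001]
the job is handed in; nothing more can be done
None
```

I latched the lever down, pressed the snowflake key and then the ring key to their stops at about 10 N each, moved the hand clear with the toaster where it stood, and handed the job in at 12.7 s (no verdict was returned).

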